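# Fill the tube tray and hold it up level

## Robot

A 6-joint arm with a two-finger parallel gripper is mounted at the origin on the work surface. World frame = base frame: x ahead of the robot, y to its left, z up, the work surface at z = 0. Lengths are in m, angles in rad, forces in N, time in s.
With the tool pointing down it reaches from about 0.35 to 0.775 m from the base axis. Payload 5.5 kg.
Tool frame: the origin (TCP) lies where the fingers leave the gripper's body, on its centre line; the fingertips stand 73 mm ahead of it and the grasp point (between the pads) lies 54 mm ahead of it; z points along the fingers, y is the direction in which the jaws open and shut (so a half turn about z gives the same grasp; the last joint's range is limited). The gripper opens to 85 mm and grips with 20 to 120 N. Pads are 22 mm wide; open, the fingers measure 114 mm over their backs; the gripper's body (76 mm by 85 mm) begins 54 mm behind the grasp point. The pads swing forward as they close: fully open they stand 13 mm farther back than shut.
Start: joints at [-1.484, 0.313, 0.046, 1.304, 0, 1.431], TCP at [0.129, -0.56, 0.304] pointing down, gripper open.
Joint ranges: [-2.76, 2.76], [-0.86, 1.69], [-1.03, 1.26], [-2.2, 2.34], [-1.47, 1.5], [-3.14, 3.14]. Speed limits (rad/s): [2.57, 2.57, 3.14, 3.14, 3.14, 3.14].

## Interface

Orientations are given as a unit quaternion [w, x, y, z].
In Python, from workcell import env, read_camera, job, cut_out gives the robot as it stands.
- The arm moves only by the tool servo_tool, never from a script. Its argument "deltas" is a list of rows, each an object of numbers: "dx", "dy", "dz": the shift along the world's x, y, z in mm; "rx", "ry", "rz": the turn, a rotation vector about the world's x, y, z in rad; "fingers": the closure, from -1 (fully open) to 1 (shut). A call has 1 to 8 rows; each row shifts and turns the commanded pose from where the row before left it; what a row does not reach is not made up. A row lasts 1/10 s, in which the tool goes at most 50 mm and 8.59 degrees, less where a joint would pass 70% of its speed; a pose out of reach is approached as far as the arm can. A call is refused whole if a number of a shift passes 50 or a number of a turn 0.15, either way. A call with a gripper value outside its range is refused whole. The fingers move at their own pace and stop on an object; "newtons" is the grip in N (left out, the last holds). Time passes only in rows, so rows that do not move let the fingers close. It gives the time, the measured TCP pose, the force and the opening at its end, in the units of the state.
- env.get_state(): the state, without advancing time (a new reading comes with each control period).
- read_camera(name): name is "scene" or "top" or "wrist"; returns a dict with "img" (480x640x3 uint8, red, green, blue), "intrinsics" (3x3 intrinsics, pixels), "extrinsics" (4x4, takes a point from camera to world coordinates); the wrist camera has in their place "hand_eye" (4x4, takes a point from camera to tool coordinates, whose origin is the TCP and whose axes are the flange's). Camera axes: x right, y down, z forward; pixel columns grow to the right and rows downward; lengths in m; the calibration is good to about 2 mm. A picture is of the moment at which its call begins: read the wrist's pose just before it. There is no depth.
- job.hand_in(): hands the job in, once; it reports no verdict.
Trained networks look in the newest picture that a camera, given by its name, has taken for a name from the list of things; names that differ only in an ending like _2 or _b are one class to them, and where a whole thing is asked for, a point or a joint stands for the part that bears it (a point fixed in the world has none). Each returns a list of dicts, best first, with "confidence" (0 to 1); they miss things now and then, are a little off and sometimes report something else, mostly with a low value. They report only what shows in the picture. A call takes as long as a camera call. They do not tell look-alikes from the thing itself.
- cut_out(target, camera): "region" (480x640 bool, what is visible of it) and "extent" ([left, top, right, bottom] in pixels, round what is visible of it).
The state is a dict: "clock": time; "joint_pos": joint angles; "qvel": joint speeds; "tau": joint torques, N m; "tcp_pos": TCP position; "orientation": TCP orientation; "wrist_force": force on the tool from outside, world axes, zero at the start; "ft_torque": the same for the moment, N m; "finger_gap": finger opening in m.
Only numpy, scipy, OpenCV 4.12 (cv2) and the standard library are available. Lean on these libraries where they do the work, as an engineer would, in place of code of your own. Each camera call takes 0.05 s, during which the arm holds its last target. There are 200 camera calls.

## Task

Slip the two loose round tube pieces over the two bare pegs of the carrying tray, standing flat on its floor, so that both rows are full. Then grip the tray by its bar handle and lift it, kept level all the way, until it is at least 10 cm clear of the bench, and finish while holding it there, steady and level: do not set it down or let go. Leave the square tube, the wrench and the roll of tape alone.

Things in the scene. Friction and masses are not known exactly. Their poses are not given: they have to be found in the camera images.
- tray: aluminium carrying tray with plain dark wooden pegs and handle bar, about 0.35 kg empty and 0.8 kg full, 176 mm (its x) by 186 mm (its y), floor 4 mm thick, outer rim 10 mm high over all; origin at the centre of its underside, z up. An inverted-U handle stands on its middle line along its x and parts the two rows of pegs. Its y+ row is bare and its y- row holds tube_c and tube_d. Full, it balances about the middle of the handle.
- handle (a point): centre of the handle's bar, which runs along the tray's x: 124 mm long, 14 mm wide (tray's y), 26 mm high, this point 87 mm above the tray's underside, the bar's top at 100 mm. Below the bar are only two 14 mm square posts at x = -55 and +55 mm. Same axes as the tray.
- peg0 (a point): centre of the foot of this peg, on the top of the tray's floor (z = 4 mm in the tray's frame); the peg stands along z, 18 mm in diameter and 12 mm tall with a tapered tip; at x = -48, y = +62 mm in the tray's frame; bare at the start
- peg1 (a point): centre of the foot of this peg, on the top of the tray's floor (z = 4 mm in the tray's frame); the peg stands along z, 18 mm in diameter and 12 mm tall with a tapered tip; at x = +48, y = +62 mm in the tray's frame; bare at the start
- peg2 (a point): centre of the foot of this peg, on the top of the tray's floor (z = 4 mm in the tray's frame); the peg stands along z, 18 mm in diameter and 12 mm tall with a tapered tip; at x = -48, y = -62 mm in the tray's frame; carrying a tube at the start
- peg3 (a point): centre of the foot of this peg, on the top of the tray's floor (z = 4 mm in the tray's frame); the peg stands along z, 18 mm in diameter and 12 mm tall with a tapered tip; at x = +48, y = -62 mm in the tray's frame; carrying a tube at the start
- tube_a: short cut piece of plain round steel tube, open at both ends, outside diameter 38 mm, inside diameter 32 mm, 45 mm long, about 0.12 kg; origin at its centre (half way up, on the axis), z along the tube's axis; it starts standing upright on the bench, to the robot's right of the tray
- tube_b: short cut piece of plain round steel tube, open at both ends, outside diameter 38 mm, inside diameter 32 mm, 45 mm long, about 0.12 kg; origin at its centre (half way up, on the axis), z along the tube's axis; it starts standing upright on the bench, to the robot's right of the tray and farther out than tube_a
- tube_c: short cut piece of plain round steel tube, open at both ends, outside diameter 38 mm, inside diameter 32 mm, 45 mm long, about 0.12 kg; origin at its centre (half way up, on the axis), z along the tube's axis; it starts already standing over peg2 in the tray
- tube_d: short cut piece of plain round steel tube, open at both ends, outside diameter 38 mm, inside diameter 32 mm, 45 mm long, about 0.12 kg; origin at its centre (half way up, on the axis), z along the tube's axis; it starts already standing over peg3 in the tray
- square_tube: bystander: upright piece of square steel tube, 34 mm square, 60 mm tall, origin at the centre of its underside; stands on the bench to the left of the tray
- wrench: bystander: steel wrench 200 mm long lying flat on the bench beyond the work, origin under its middle, its length along its x
- tape: bystander: grey roll of tape lying flat, 100 mm across, 24 mm high, on the bench beyond the tray; origin at the centre of its underside
Mind the look-alikes: they are no part of the job. What is shaped like the tube_b but pink is not meant. What is shaped like the tube_a but pink is not meant.

How it is judged:
On the way:
1. all four tubes stand flat over the four pegs, let go, with the tray still on the bench (((horizontal distance between tube_a and peg0 below 0.011 m and z of tube_a in the frame of tray between 0.0215 and 0.0305 m and angle between the z axis of tube_a and the z axis of tray, either way round below 0.12 rad) or (horizontal distance between tube_b and peg0 below 0.011 m and z of tube_b in the frame of tray between 0.0215 and 0.0305 m and angle between the z axis of tube_b and the z axis of tray, either way round below 0.12 rad) or (horizontal distance between tube_c and peg0 below 0.011 m and z of tube_c in the frame of tray between 0.0215 and 0.0305 m and angle between the z axis of tube_c and the z axis of tray, either way round below 0.12 rad) or (horizontal distance between tube_d and peg0 below 0.011 m and z of tube_d in the frame of tray between 0.0215 and 0.0305 m and angle between the z axis of tube_d and the z axis of tray, either way round below 0.12 rad)) and ((horizontal distance between tube_a and peg1 below 0.011 m and z of tube_a in the frame of tray between 0.0215 and 0.0305 m and angle between the z axis of tube_a and the z axis of tray, either way round below 0.12 rad) or (horizontal distance between tube_b and peg1 below 0.011 m and z of tube_b in the frame of tray between 0.0215 and 0.0305 m and angle between the z axis of tube_b and the z axis of tray, either way round below 0.12 rad) or (horizontal distance between tube_c and peg1 below 0.011 m and z of tube_c in the frame of tray between 0.0215 and 0.0305 m and angle between the z axis of tube_c and the z axis of tray, either way round below 0.12 rad) or (horizontal distance between tube_d and peg1 below 0.011 m and z of tube_d in the frame of tray between 0.0215 and 0.0305 m and angle between the z axis of tube_d and the z axis of tray, either way round below 0.12 rad)) and ((horizontal distance between tube_a and peg2 below 0.011 m and z of tube_a in the frame of tray between 0.0215 and 0.0305 m and angle between the z axis of tube_a and the z axis of tray, either way round below 0.12 rad) or (horizontal distance between tube_b and peg2 below 0.011 m and z of tube_b in the frame of tray between 0.0215 and 0.0305 m and angle between the z axis of tube_b and the z axis of tray, either way round below 0.12 rad) or (horizontal distance between tube_c and peg2 below 0.011 m and z of tube_c in the frame of tray between 0.0215 and 0.0305 m and angle between the z axis of tube_c and the z axis of tray, either way round below 0.12 rad) or (horizontal distance between tube_d and peg2 below 0.011 m and z of tube_d in the frame of tray between 0.0215 and 0.0305 m and angle between the z axis of tube_d and the z axis of tray, either way round below 0.12 rad)) and ((horizontal distance between tube_a and peg3 below 0.011 m and z of tube_a in the frame of tray between 0.0215 and 0.0305 m and angle between the z axis of tube_a and the z axis of tray, either way round below 0.12 rad) or (horizontal distance between tube_b and peg3 below 0.011 m and z of tube_b in the frame of tray between 0.0215 and 0.0305 m and angle between the z axis of tube_b and the z axis of tray, either way round below 0.12 rad) or (horizontal distance between tube_c and peg3 below 0.011 m and z of tube_c in the frame of tray between 0.0215 and 0.0305 m and angle between the z axis of tube_c and the z axis of tray, either way round below 0.12 rad) or (horizontal distance between tube_d and peg3 below 0.011 m and z of tube_d in the frame of tray between 0.0215 and 0.0305 m and angle between the z axis of tube_d and the z axis of tray, either way round below 0.12 rad)) and height (world z) of tray below 0.012 m and contact force between the fingers and tube_a below 0.2 N and contact force between the fingers and tube_b below 0.2 N and contact force between the fingers and tube_c below 0.2 N and contact force between the fingers and tube_d below 0.2 N), for 0.2 s.
At the end, for the whole second after the job is handed in: Gripper holds the tray, underside over 90 mm above the bench, tilt under 0.12 rad, slower than 0.03 m/s and 0.25 rad/s, touching no bystander; a tube stands over each peg, within 11 mm of its axis, flat on the floor within 4 mm, square to the tray within 0.12 rad (((horizontal distance between tube_a and peg0 below 0.011 m and z of tube_a in the frame of tray between 0.0215 and 0.0305 m and angle between the z axis of tube_a and the z axis of tray, either way round below 0.12 rad) or (horizontal distance between tube_b and peg0 below 0.011 m and z of tube_b in the frame of tray between 0.0215 and 0.0305 m and angle between the z axis of tube_b and the z axis of tray, either way round below 0.12 rad) or (horizontal distance between tube_c and peg0 below 0.011 m and z of tube_c in the frame of tray between 0.0215 and 0.0305 m and angle between the z axis of tube_c and the z axis of tray, either way round below 0.12 rad) or (horizontal distance between tube_d and peg0 below 0.011 m and z of tube_d in the frame of tray between 0.0215 and 0.0305 m and angle between the z axis of tube_d and the z axis of tray, either way round below 0.12 rad)) and ((horizontal distance between tube_a and peg1 below 0.011 m and z of tube_a in the frame of tray between 0.0215 and 0.0305 m and angle between the z axis of tube_a and the z axis of tray, either way round below 0.12 rad) or (horizontal distance between tube_b and peg1 below 0.011 m and z of tube_b in the frame of tray between 0.0215 and 0.0305 m and angle between the z axis of tube_b and the z axis of tray, either way round below 0.12 rad) or (horizontal distance between tube_c and peg1 below 0.011 m and z of tube_c in the frame of tray between 0.0215 and 0.0305 m and angle between the z axis of tube_c and the z axis of tray, either way round below 0.12 rad) or (horizontal distance between tube_d and peg1 below 0.011 m and z of tube_d in the frame of tray between 0.0215 and 0.0305 m and angle between the z axis of tube_d and the z axis of tray, either way round below 0.12 rad)) and ((horizontal distance between tube_a and peg2 below 0.011 m and z of tube_a in the frame of tray between 0.0215 and 0.0305 m and angle between the z axis of tube_a and the z axis of tray, either way round below 0.12 rad) or (horizontal distance between tube_b and peg2 below 0.011 m and z of tube_b in the frame of tray between 0.0215 and 0.0305 m and angle between the z axis of tube_b and the z axis of tray, either way round below 0.12 rad) or (horizontal distance between tube_c and peg2 below 0.011 m and z of tube_c in the frame of tray between 0.0215 and 0.0305 m and angle between the z axis of tube_c and the z axis of tray, either way round below 0.12 rad) or (horizontal distance between tube_d and peg2 below 0.011 m and z of tube_d in the frame of tray between 0.0215 and 0.0305 m and angle between the z axis of tube_d and the z axis of tray, either way round below 0.12 rad)) and ((horizontal distance between tube_a and peg3 below 0.011 m and z of tube_a in the frame of tray between 0.0215 and 0.0305 m and angle between the z axis of tube_a and the z axis of tray, either way round below 0.12 rad) or (horizontal distance between tube_b and peg3 below 0.011 m and z of tube_b in the frame of tray between 0.0215 and 0.0305 m and angle between the z axis of tube_b and the z axis of tray, either way round below 0.12 rad) or (horizontal distance between tube_c and peg3 below 0.011 m and z of tube_c in the frame of tray between 0.0215 and 0.0305 m and angle between the z axis of tube_c and the z axis of tray, either way round below 0.12 rad) or (horizontal distance between tube_d and peg3 below 0.011 m and z of tube_d in the frame of tray between 0.0215 and 0.0305 m and angle between the z axis of tube_d and the z axis of tray, either way round below 0.12 rad)) and height (world z) of tray above 0.09 m and angle between tray's own z axis and vertical below 0.12 rad and linear speed of tray below 0.03 m/s and angular speed of tray below 0.25 rad/s and contact force between the fingers and tray above 1 N and contact force between tray and square_tube below 0.3 N and contact force between tray and wrench below 0.3 N and contact force between tray and tape below 0.3 N); the arm keeps its last pose, push and grip.
It fails at once if the tray is tipped by more than 0.3 rad (angle between tray's own z axis and vertical above 0.3 rad).
It fails at once if the square tube is pushed more than 40 mm from its place (distance of square_tube from where it was at the start of the episode above 0.04 m).
It fails at once if the wrench is pushed more than 40 mm from its place (distance of wrench from where it was at the start of the episode above 0.04 m).
It fails at once if the roll of tape is pushed more than 40 mm from its place (distance of tape from where it was at the start of the episode above 0.04 m).
It also fails if it takes over 72 s, if anything falls off the work surface, if the arm or the gripper's body presses on something with over 40 N, if the wrist force passes 120 N, or if a joint passes its speed limit or range.

## Working session

There is one attempt and no reset: what is moved stays moved. The work goes in short steps, Python scripts to look and compute and a tool call to move; the robot and the scene stay as the last step left them, time stands still between calls to the robot, and variables do not carry over. Pictures are saved under pics/ and viewed, about 8 in all and at most 12, crops included, and the job is handed in when it is done.

Besides the shell and the picture viewer there is one more tool, called after "Emit:" as name([rows], argument=value, ...), one row to a line, values as JSON. servo_tool: Moves the arm, as the interface text tells. Its arguments: {"type":"object","properties":{"deltas":{"type":"array"},"newtons":{"type":"number"}},"required":["deltas"]}

```bash
mkdir -p pics; ls
cat > h.py <<'E'
import numpy as np,cv2
from workcell import env,read_camera,job,cut_out
from scipy.spatial.transform import Rotation as R
def cam(n):
    s=env.get_state(); c=read_camera(n)
    if n=='wrist':
        T=np.eye(4);q=s['orientation'];T[:3,:3]=R.from_quat([q[1],q[2],q[3],q[0]]).as_matrix();T[:3,3]=s['tcp_pos']
        c['E']=T@np.array(c['hand_eye'])
    else: c['E']=np.array(c['extrinsics'])
    c['K']=np.array(c['intrinsics']);return c
def px2w(c,u,v,z):
    d=c['E'][:3,:3]@np.linalg.solve(c['K'],[u,v,1]);o=c['E'][:3,3]
    return o+d*(z-o[2])/d[2]
def w2px(c,p):
    q=np.linalg.inv(c['E'])@np.append(p,1);q=c['K']@q[:3];return q[:2]/q[2]
def save(c,n): cv2.imwrite(f'pics/{n}.png',c['img'][:,:,::-1])
E
python3 - <<'E'
from h import *
s=env.get_state();print(s)
for n in ('top','scene'):
    c=cam(n);save(c,n+'0');print(n,c['E'].round(3).tolist(),c['K'].tolist())
    for t in ('tray','tube_a','peg0','handle'):
        for r in cut_out(t,n)[:7]:
            m=r['region'];e=np.array(r['extent']);v,u=np.nonzero(m)
            z={'tray':0.0,'tube_a':.0225,'peg0':.004,'handle':.1}[t]
            print(n,t,round(r['confidence'],2),e.astype(int),c['img'][m].mean(0).astype(int),px2w(c,u.mean(),v.mean(),z).round(3))
E
```

```text
pics
{'clock': 0.0, 'joint_pos': array([-1.48358473e+00,  3.14026533e-01,  4.49978442e-02,  1.30363964e+00,
       -1.37453908e-05,  1.43122768e+00]), 'qvel': array([ 2.78783974e-04,  1.03434720e-03,  4.88950158e-04, -8.32867618e-04,
        4.35387309e-05,  5.08396695e-04]), 'tau': array([-1.43795151e-03, -4.80630147e+01,  2.98530453e+01,  1.95578038e-02,
       -4.06320614e-04,  5.04654707e-06]), 'tcp_pos': array([ 0.12925503, -0.55988888,  0.30300162]), 'orientation': array([-9.35862365e-04,  9.93577789e-01,  1.13147252e-01,  1.76300493e-05]), 'wrist_force': array([ 0.35981542, -0.37300561,  0.34030512]), 'ft_torque': array([ 0.01527092,  0.037803  , -0.02180067]), 'finger_gap': 0.08514864085727321}
top [[0.026, -0.986, 0.164, 0.392], [-0.999, -0.031, -0.025, 0.063], [0.029, -0.163, -0.986, 1.285], [0.0, 0.0, 0.0, 1.0]] [[588.3690430331286, 0.0, 330.1375331226861], [0.0, 588.3690430331286, 228.28848305797788], [0.0, 0.0, 1.0]]
top tray 0.65 [214 218 324 326] [188 179 174] [0.507 0.161 0.   ]
top tube_a 0.82 [488 289 511 306] [159  77  97] [ 0.46  -0.342  0.022]
top tube_a 0.76 [45
[... 818 characters left out ...]
0.   ]
scene tube_a 0.95 [161 214 187 244] [58 44 38] [ 0.487 -0.273  0.022]
scene tube_a 0.9 [151 264 178 289] [144  71  79] [ 0.603 -0.274  0.022]
scene tube_a 0.85 [330 198 350 224] [58 48 45] [0.47  0.09  0.022]
scene tube_a 0.8 [366 182 382 205] [61 49 45] [0.418 0.175 0.022]
scene tube_a 0.77 [189 265 213 295] [62 46 39] [ 0.622 -0.198  0.022]
scene tube_a 0.75 [191 240 211 266] [140  69  77] [ 0.548 -0.206  0.022]
scene tube_a 0.44 [317 185 428 277] [176 160 156] [0.529 0.161 0.023]
scene peg0 0.86 [316 184 426 277] [175 158 154] [0.516 0.164 0.004]
scene peg0 0.24 [190 264 214 294] [59 44 39] [ 0.61  -0.204  0.004]
scene handle 0.62 [315 189 430 279] [176 159 155] [0.583 0.145 0.1  ]
```

Run:
```python
import cv2
a=cv2.imread('pics/top0.png')[100:370,190:540];b=cv2.imread('pics/scene0.png')[140:340,130:480]
cv2.imwrite('pics/a.png',cv2.resize(a,None,fx=2.2,fy=2.2,interpolation=cv2.INTER_CUBIC))
cv2.imwrite('pics/b.png',cv2.resize(b,None,fx=2.2,fy=2.2,interpolation=cv2.INTER_CUBIC))
```

```text
(no output)
```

View pics/a.png

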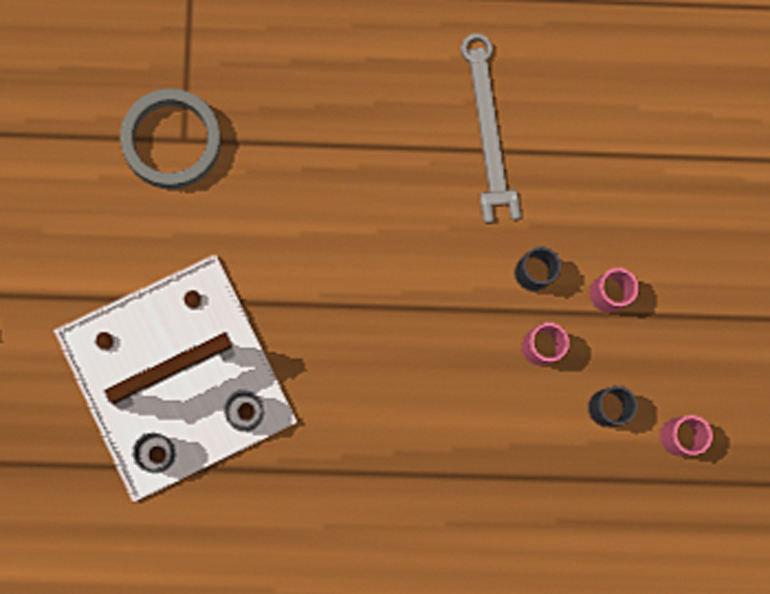

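View pics/b.png

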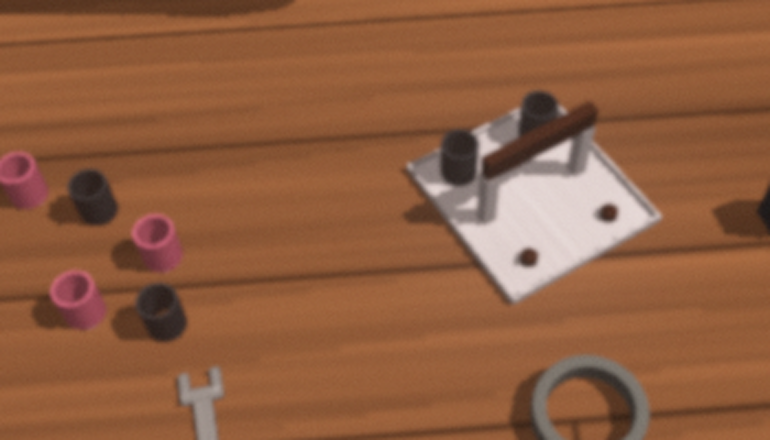

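Black (steel) tubes in crop a: (540,268) and (613,406). The three pink ones at (616,288), (548,343) and (688,436) are look-alikes. The bare pegs are at (193,299) and (105,341), and the handle bar runs from (107,396) to (230,340).

Run:
```python
from h import *
c=cam('top')
f=lambda a,z:px2w(c,190+a[0]/2.2,100+a[1]/2.2,z)
p={'A':f((540,268),.0225),'B':f((613,406),.0225),'pegR':f((193,299),.012),'pegL':f((105,341),.012),'h1':f((107,396),.1),'h2':f((230,340),.1),'tc':f((155,453),.049),'td':f((244,411),.049),
'c1':f((216,258),.01),'c2':f((55,331),.01),'c3':f((137,500),.01),'c4':f((296,423),.01),'sq':f((0,335),.0)}
for k in p: print(k,p[k].round(4))
d=p['h2']-p['h1'];print('bar',np.linalg.norm(d),np.degrees(np.arctan2(d[1],d[0])),(p['h1']+p['h2'])/2)
d=p['pegR']-p['pegL'];print('pegs',np.linalg.norm(d),np.degrees(np.arctan2(d[1],d[0])))
d=p['td']-p['tc'];print('tubes',np.linalg.norm(d),np.degrees(np.arctan2(d[1],d[0])))
print('ctr',(p['c1']+p['c2']+p['c3']+p['c4'])/4)
for n in ('scene','top'):
    for r in cut_out('square_tube',n)[:2]:
        v,u=np.nonzero(r['region']);cc=c if n=='top' else cam(n);print(n,r['confidence'],r['extent'],px2w(cc,u.mean(),v.mean(),.03))
c=cam('scene');g=lambda a,z:px2w(c,130+a[0]/2.2,140+a[1]/2.2,z).round(4)
print('scene pegs',g((528,257),.011),g((608,212),.011))
```

```text
A [ 0.6226 -0.1988  0.0225]
B [ 0.4874 -0.2703  0.0225]
pegR [0.5824 0.1454 0.012 ]
pegL [0.538  0.2302 0.012 ]
h1 [0.4776 0.2143 0.1   ]
h2 [0.5322 0.1042 0.1   ]
tc [0.4288 0.1729 0.049 ]
td [0.4707 0.0903 0.049 ]
c1 [0.6249 0.1243 0.01  ]
c2 [0.5467 0.2801 0.01  ]
c3 [0.3844 0.1917 0.01  ]
c4 [0.4629 0.0398 0.01  ]
sq [0.5423 0.3359 0.    ]
bar 0.12284028857278505 -63.600301402130704 [0.50486255 0.15925754 0.1       ]
pegs 0.09575443609326423 -62.32471381271835
tubes 0.09261893307314235 -63.10878624707149
ctr [0.50469745 0.15896659 0.01      ]
scene 0.59 [478.2, 214.6, 502.6, 246.0] [0.55649356 0.39880603 0.03      ]
scene 0.45 [316.3, 187.2, 432.3, 276.4] [0.53440912 0.15897268 0.03      ]
top 0.88 [146.3, 233.5, 172.3, 253.8] [0.55704243 0.40028282 0.03      ]
scene pegs [0.5858 0.145  0.011 ] [0.5411 0.2301 0.011 ]
```

Emit:
servo_tool([
  {"dx": 20, "dy": 15, "rz": 0.149},
  {"dx": 20, "dy": 15, "rz": 0.149},
  {"dx": 20, "dy": 15, "rz": 0.149},
  {"dx": 20, "dy": 15, "rz": 0.149},
  {"dx": 20, "dy": 15, "rz": 0.149},
  {"dx": 20, "dy": 15, "rz": 0.149},
  {"dx": 20, "dy": 15, "rz": 0.149},
  {"dx": 20, "dy": 15, "rz": 0.149},
])

```text
invalid input at $.deltas[0]: expected keys dx, dy, dz, rx, ry, rz, fingers
```

Emit:
servo_tool([
  {"dx": 20, "dy": 15, "rz": 0.149},
  {"dx": 20, "dy": 15, "rz": 0.149},
  {"dx": 20, "dy": 15, "rz": 0.149},
  {"dx": 20, "dy": 15, "rz": 0.149},
  {"dx": 20, "dy": 15, "rz": 0.149},
  {"dx": 20, "dy": 15, "rz": 0.149},
  {"dx": 20, "dy": 15, "rz": 0.149},
  {"dx": 20, "dy": 15, "rz": 0.149},
])

```text
invalid input at $.deltas[0]: expected keys dx, dy, dz, rx, ry, rz, fingers
```

Emit:
servo_tool([
  {"dx": 20, "dy": 15, "rz": 0.149},
  {"dx": 20, "dy": 15, "rz": 0.149},
  {"dx": 20, "dy": 15, "rz": 0.149},
  {"dx": 20, "dy": 15, "rz": 0.149},
  {"dx": 20, "dy": 15, "rz": 0.149},
  {"dx": 20, "dy": 15, "rz": 0.149},
  {"dx": 20, "dy": 15, "rz": 0.149},
  {"rz": 0.149},
])

```text
invalid input at $.deltas[0]: expected keys dx, dy, dz, rx, ry, rz, fingers
```

Emit:
servo_tool([
  {"dx": 20, "dy": 15, "dz": 0, "rx": 0, "ry": 0, "rz": 0.149, "fingers": -1},
  {"dx": 20, "dy": 15, "dz": 0, "rx": 0, "ry": 0, "rz": 0.149, "fingers": -1},
  {"dx": 20, "dy": 15, "dz": 0, "rx": 0, "ry": 0, "rz": 0.149, "fingers": -1},
  {"dx": 20, "dy": 15, "dz": 0, "rx": 0, "ry": 0, "rz": 0.149, "fingers": -1},
  {"dx": 20, "dy": 15, "dz": 0, "rx": 0, "ry": 0, "rz": 0.149, "fingers": -1},
  {"dx": 20, "dy": 15, "dz": 0, "rx": 0, "ry": 0, "rz": 0.149, "fingers": -1},
  {"dx": 20, "dy": 15, "dz": 0, "rx": 0, "ry": 0, "rz": 0.149, "fingers": -1},
  {"dx": 20, "dy": 15, "dz": 0, "rx": 0, "ry": 0, "rz": 0.149, "fingers": -1},
], newtons=40)

```text
clock: 1.6
tcp_pos: [0.29, -0.4396, 0.304]
orientation: [0.0, 0.757, 0.654, 0.0]
wrist_force: [0.1, 0.2, 0.7]
finger_gap: 0.0855
```

Emit:
servo_tool([
  {"dx": 20, "dy": 15, "dz": 0, "rx": 0, "ry": 0, "rz": 0.149, "fingers": -1},
  {"dx": 20, "dy": 15, "dz": 0, "rx": 0, "ry": 0, "rz": 0.149, "fingers": -1},
  {"dx": 20, "dy": 15, "dz": 0, "rx": 0, "ry": 0, "rz": 0.149, "fingers": -1},
  {"dx": 20, "dy": 15, "dz": 0, "rx": 0, "ry": 0, "rz": 0.149, "fingers": -1},
  {"dx": 20, "dy": 15, "dz": 0, "rx": 0, "ry": 0, "rz": 0.149, "fingers": -1},
  {"dx": 20, "dy": 15, "dz": 0, "rx": 0, "ry": 0, "rz": 0.149, "fingers": -1},
  {"dx": 20, "dy": 15, "dz": 0, "rx": 0, "ry": 0, "rz": 0.149, "fingers": -1},
  {"dx": 20, "dy": 15, "dz": 0, "rx": 0, "ry": 0, "rz": 0.149, "fingers": -1},
])

```text
clock: 2.4
tcp_pos: [0.4501, -0.3196, 0.304]
orientation: [0.0, 0.259, 0.966, -0.0]
wrist_force: [-0.3, 0.8, 0.0]
finger_gap: 0.0855
```

Emit:
servo_tool([
  {"dx": 20, "dy": 15, "dz": -10, "rx": 0, "ry": 0, "rz": 0.149, "fingers": -0.8},
  {"dx": 20, "dy": 15, "dz": -10, "rx": 0, "ry": 0, "rz": 0.149, "fingers": -0.8},
  {"dx": 20, "dy": 15, "dz": -10, "rx": 0, "ry": 0, "rz": 0.149, "fingers": -0.8},
  {"dx": 20, "dy": 15, "dz": -10, "rx": 0, "ry": 0, "rz": 0.149, "fingers": -0.8},
  {"dx": 20, "dy": 15, "dz": -10, "rx": 0, "ry": 0, "rz": 0.149, "fingers": -0.8},
  {"dx": 20, "dy": 15, "dz": -10, "rx": 0, "ry": 0, "rz": 0.149, "fingers": -0.8},
  {"dx": 20, "dy": 15, "dz": -10, "rx": 0, "ry": 0, "rz": 0.149, "fingers": -0.8},
  {"dx": 0, "dy": 0, "dz": 0, "rx": 0, "ry": 0, "rz": 0.149, "fingers": -0.8},
])

```text
clock: 3.2
tcp_pos: [0.5907, -0.2131, 0.2319]
orientation: [-0.0, -0.329, 0.944, 0.001]
wrist_force: [-0.5, 0.2, -0.1]
finger_gap: 0.0767
```

Run:
```python
from h import *
c=cam('wrist');print(env.get_state()['tcp_pos'])
for r in cut_out('tube_a','wrist'):
    m=r['region'];v,u=np.nonzero(m);print(round(r['confidence'],2),np.array(r['extent']).astype(int),c['img'][m].mean(0).astype(int),px2w(c,u.mean(),v.mean(),.0225).round(4))
for n,p in (('A',(.6226,-.1988,.045)),('B',(.4874,-.2703,.045))): print(n,w2px(c,p).round())
x,y=w2px(c,(.6226,-.1988,.045)).astype(int);cv2.drawMarker(c['img'],(int(x),int(y)),(0,255,0))
save(c,'w1')
```

```text
[ 0.5899832  -0.21388724  0.23259922]
0.97 [328  50 380 115] [60 59 59] [ 0.4833 -0.2713  0.0225]
0.97 [342 172 392 230] [163  96 112] [ 0.5467 -0.2009  0.0225]
0.85 [269   2 326  24] [141  78  92] [ 0.4724 -0.3308  0.0225]
0.72 [228 175 282 227] [162  94 111] [ 0.6062 -0.2738  0.0225]
0.67 [294 245 340 302] [52 52 53] [ 0.6239 -0.1956  0.0225]
0.62 [618 304 638 345] [32 33 34] [0.4816 0.0675 0.0225]
A [313. 280.]
B [351.  80.]
```

View pics/w1.png

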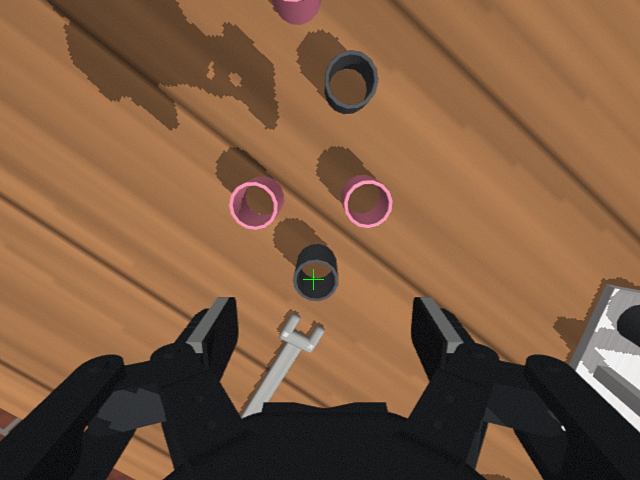

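The image shows the dark target tube's rim centred at (316,280), on my projected mark. The pinks are at (255,205) and (368,204), and the other dark tube is at (350,80). The jaw path is clear, so I'll descend.

Emit:
servo_tool([
  {"dx": 32, "dy": 16, "dz": -20, "rx": 0, "ry": 0, "rz": 0, "fingers": -0.8},
  {"dx": 0, "dy": 0, "dz": -35, "rx": 0, "ry": 0, "rz": 0, "fingers": -0.8},
  {"dx": 0, "dy": 0, "dz": -35, "rx": 0, "ry": 0, "rz": 0, "fingers": -0.8},
  {"dx": 0, "dy": 0, "dz": -30, "rx": 0, "ry": 0, "rz": 0, "fingers": -0.8},
  {"dx": 0, "dy": 0, "dz": -20, "rx": 0, "ry": 0, "rz": 0, "fingers": -0.8},
  {"dx": 0, "dy": 0, "dz": -7, "rx": 0, "ry": 0, "rz": 0, "fingers": -0.8},
  {"dx": 0, "dy": 0, "dz": 0, "rx": 0, "ry": 0, "rz": 0, "fingers": 1},
  {"dx": 0, "dy": 0, "dz": 0, "rx": 0, "ry": 0, "rz": 0, "fingers": 1},
])

```text
clock: 4.1
tcp_pos: [0.6219, -0.1999, 0.0883]
orientation: [0.001, -0.324, 0.946, -0.001]
wrist_force: [1.0, -0.1, -0.3]
finger_gap: 0.0493
```

Emit:
servo_tool([
  {"dx": 0, "dy": 0, "dz": 0, "rx": 0, "ry": 0, "rz": 0, "fingers": 1},
  {"dx": 0, "dy": 0, "dz": 0, "rx": 0, "ry": 0, "rz": 0, "fingers": 1},
  {"dx": 0, "dy": 0, "dz": 0, "rx": 0, "ry": 0, "rz": 0, "fingers": 1},
  {"dx": 0, "dy": 0, "dz": 0, "rx": 0, "ry": 0, "rz": 0, "fingers": 1},
])

```text
clock: 4.5
tcp_pos: [0.6224, -0.1999, 0.089]
orientation: [0.001, -0.324, 0.946, -0.001]
wrist_force: [-0.1, 0.1, 6.0]
finger_gap: 0.0368
```

Emit:
servo_tool([
  {"dx": 0, "dy": 0, "dz": 15, "rx": 0, "ry": 0, "rz": 0, "fingers": 1},
  {"dx": 0, "dy": 0, "dz": 30, "rx": 0, "ry": 0, "rz": 0, "fingers": 1},
  {"dx": 0, "dy": 0, "dz": 25, "rx": 0, "ry": 0, "rz": 0, "fingers": 1},
  {"dx": 0, "dy": 15, "dz": 0, "rx": 0, "ry": 0, "rz": 0, "fingers": 1},
  {"dx": -5, "dy": 25, "dz": 0, "rx": 0, "ry": 0, "rz": -0.04, "fingers": 1},
  {"dx": -5, "dy": 35, "dz": 0, "rx": 0, "ry": 0, "rz": -0.04, "fingers": 1},
  {"dx": -5, "dy": 40, "dz": 0, "rx": 0, "ry": 0, "rz": -0.04, "fingers": 1},
  {"dx": -5, "dy": 40, "dz": 0, "rx": 0, "ry": 0, "rz": -0.04, "fingers": 1},
])

```text
clock: 5.3
tcp_pos: [0.6002, -0.0424, 0.1559]
orientation: [-0.001, -0.247, 0.969, 0.0]
wrist_force: [0.7, -0.2, -1.4]
finger_gap: 0.0366
```

Emit:
servo_tool([
  {"dx": -5, "dy": 40, "dz": 0, "rx": 0, "ry": 0, "rz": -0.04, "fingers": 1},
  {"dx": -5, "dy": 40, "dz": 0, "rx": 0, "ry": 0, "rz": 0, "fingers": 1},
  {"dx": -5, "dy": 40, "dz": 0, "rx": 0, "ry": 0, "rz": 0, "fingers": 1},
  {"dx": -5, "dy": 35, "dz": 0, "rx": 0, "ry": 0, "rz": 0, "fingers": 1},
  {"dx": 0, "dy": 22, "dz": 0, "rx": 0, "ry": 0, "rz": 0, "fingers": 1},
  {"dx": 0, "dy": 12, "dz": 0, "rx": 0, "ry": 0, "rz": 0, "fingers": 1},
  {"dx": 0, "dy": 0, "dz": 0, "rx": 0, "ry": 0, "rz": 0, "fingers": 1},
  {"dx": 0, "dy": 0, "dz": 0, "rx": 0, "ry": 0, "rz": 0, "fingers": 1},
])

```text
clock: 6.1
tcp_pos: [0.5811, 0.1443, 0.1565]
orientation: [-0.0, -0.229, 0.974, -0.0]
wrist_force: [0.2, 0.1, -1.1]
finger_gap: 0.0369
```

```bash
cat >> h.py <<'E'
ctr=np.array([.5047,.159,0]);ang=np.radians(-63)
def tr(x,y,z,c=None):
    co,si=np.cos(ang),np.sin(ang);c=ctr if c is None else c
    return c+np.array([co*x-si*y,si*x+co*y,z])
def overlay(c):
    im=c['img'].copy()
    P=[(-.048,.062,.016),(.048,.062,.016),(-.048,-.062,.049),(.048,-.062,.049),(-.062,0,.1),(.062,0,.1),(.088,.093,.01),(-.088,.093,.01),(-.088,-.093,.01),(.088,-.093,.01)]
    for i,p in enumerate(P):
        u,v=w2px(c,tr(*p));cv2.drawMarker(im,(int(u),int(v)),(0,255,0) if i<4 else (255,0,255),0,8)
    return im
E
python3 - <<'E'
from h import *
w=cam('wrist');s=cam('scene')
a=overlay(w);b=overlay(s)[150:330,280:480]
b=cv2.resize(b,(533,480),interpolation=cv2.INTER_CUBIC)
o=cv2.resize(np.hstack([a,b])[:,:,::-1],None,fx=.68,fy=.68,interpolation=cv2.INTER_AREA);cv2.imwrite('pics/c.png',o);print(o.shape)
E
```

```text
(326, 798, 3)
```

View pics/c.png

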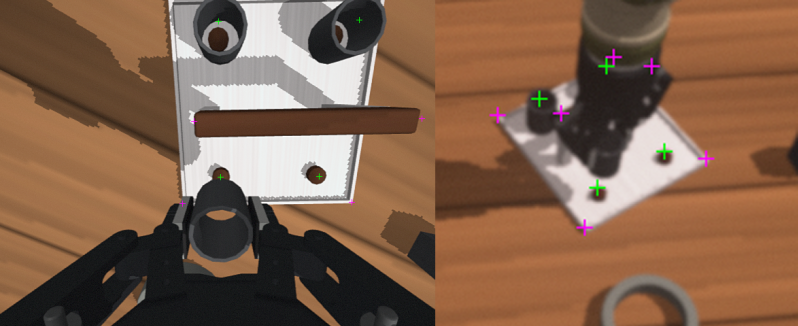

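The projected pegs land on the real bare pegs at (221,175) and (316,175), within about 2 mm. I'll lower tube A onto peg1.

Emit:
servo_tool([
  {"dx": 0, "dy": 0, "dz": -25, "rx": 0, "ry": 0, "rz": 0, "fingers": 1},
  {"dx": 0, "dy": 0, "dz": -15, "rx": 0, "ry": 0, "rz": 0, "fingers": 1},
  {"dx": 0, "dy": 0, "dz": -8, "rx": 0, "ry": 0, "rz": 0, "fingers": 1},
  {"dx": 0, "dy": 0, "dz": -6, "rx": 0, "ry": 0, "rz": 0, "fingers": 1},
  {"dx": 0, "dy": 0, "dz": -5, "rx": 0, "ry": 0, "rz": 0, "fingers": 1},
  {"dx": 0, "dy": 0, "dz": -3, "rx": 0, "ry": 0, "rz": 0, "fingers": 1},
  {"dx": 0, "dy": 0, "dz": 0, "rx": 0, "ry": 0, "rz": 0, "fingers": 1},
  {"dx": 0, "dy": 0, "dz": 0, "rx": 0, "ry": 0, "rz": 0, "fingers": 1},
])

```text
clock: 7.0
tcp_pos: [0.5816, 0.1448, 0.0953]
orientation: [0.0, -0.229, 0.974, -0.0]
wrist_force: [-0.4, -0.0, -1.3]
finger_gap: 0.0367
```

Emit:
servo_tool([
  {"dx": 0, "dy": 0, "dz": -2, "rx": 0, "ry": 0, "rz": 0, "fingers": 1},
  {"dx": 0, "dy": 0, "dz": 0, "rx": 0, "ry": 0, "rz": 0, "fingers": 1},
  {"dx": 0, "dy": 0, "dz": 0, "rx": 0, "ry": 0, "rz": 0, "fingers": -0.6},
  {"dx": 0, "dy": 0, "dz": 0, "rx": 0, "ry": 0, "rz": 0, "fingers": -0.6},
  {"dx": 0, "dy": 0, "dz": 0, "rx": 0, "ry": 0, "rz": 0, "fingers": -0.6},
  {"dx": 0, "dy": 0, "dz": 20, "rx": 0, "ry": 0, "rz": 0, "fingers": -0.6},
  {"dx": 0, "dy": 0, "dz": 35, "rx": 0, "ry": 0, "rz": 0, "fingers": -0.6},
  {"dx": 0, "dy": 0, "dz": 45, "rx": 0, "ry": 0, "rz": 0, "fingers": -0.6},
])

```text
clock: 7.8
tcp_pos: [0.5799, 0.1445, 0.1921]
orientation: [-0.002, -0.229, 0.974, 0.0]
wrist_force: [1.6, 0.5, -0.4]
finger_gap: 0.0684
```

Emit:
servo_tool([
  {"dx": 0, "dy": -25, "dz": 10, "rx": 0, "ry": 0, "rz": 0, "fingers": -0.8},
  {"dx": -5, "dy": -40, "dz": 0, "rx": 0, "ry": 0, "rz": 0.09, "fingers": -0.8},
  {"dx": -10, "dy": -40, "dz": 0, "rx": 0, "ry": 0, "rz": 0.09, "fingers": -0.8},
  {"dx": -10, "dy": -40, "dz": 0, "rx": 0, "ry": 0, "rz": 0.09, "fingers": -0.8},
  {"dx": -10, "dy": -40, "dz": 0, "rx": 0, "ry": 0, "rz": 0.09, "fingers": -0.8},
  {"dx": -10, "dy": -40, "dz": 0, "rx": 0, "ry": 0, "rz": 0.09, "fingers": -0.8},
  {"dx": -10, "dy": -40, "dz": 0, "rx": 0, "ry": 0, "rz": 0.09, "fingers": -0.8},
  {"dx": -10, "dy": -40, "dz": 0, "rx": 0, "ry": 0, "rz": 0, "fingers": -0.8},
])

```text
clock: 8.6
tcp_pos: [0.5157, -0.1618, 0.2032]
orientation: [0.0, -0.481, 0.877, -0.0]
wrist_force: [0.9, 0.0, 0.5]
finger_gap: 0.0769
```

Emit:
servo_tool([
  {"dx": -10, "dy": -40, "dz": 0, "rx": 0, "ry": 0, "rz": 0, "fingers": -0.8},
  {"dx": -10, "dy": -40, "dz": 0, "rx": 0, "ry": 0, "rz": 0, "fingers": -0.8},
  {"dx": -8, "dy": -20, "dz": 0, "rx": 0, "ry": 0, "rz": 0, "fingers": -0.8},
  {"dx": 0, "dy": -10, "dz": 0, "rx": 0, "ry": 0, "rz": 0, "fingers": -0.8},
  {"dx": 0, "dy": 0, "dz": 0, "rx": 0, "ry": 0, "rz": 0, "fingers": -0.8},
  {"dx": 0, "dy": 0, "dz": 0, "rx": 0, "ry": 0, "rz": 0, "fingers": -0.8},
])

```text
clock: 9.2
tcp_pos: [0.4886, -0.2695, 0.2029]
orientation: [0.0, -0.48, 0.877, 0.0]
wrist_force: [-0.1, 0.7, 0.3]
finger_gap: 0.0771
```

Run:
```python
from h import *
w=cam('wrist');s=cam('scene')
p=np.array([.4875,-.271,.045]);u=w2px(w,p).astype(int);cv2.drawMarker(w['img'],(int(u[0]),int(u[1])),(0,255,0),0,10)
b=overlay(s)[150:330,280:480]
b=cv2.resize(b,(533,480),interpolation=cv2.INTER_CUBIC)
o=cv2.resize(np.hstack([w['img'],b])[:,:,::-1],None,fx=.68,fy=.68,interpolation=cv2.INTER_AREA);cv2.imwrite('pics/d.png',o)
st=env.get_state();print(st['tcp_pos'],st['joint_pos'])
```

```text
[ 0.48866294 -0.2689516   0.20288399] [-6.47177827e-01  3.30360250e-01 -1.83008368e-01  1.05797592e+00
  2.92638493e-04 -1.65020694e+00]
```

View pics/d.png

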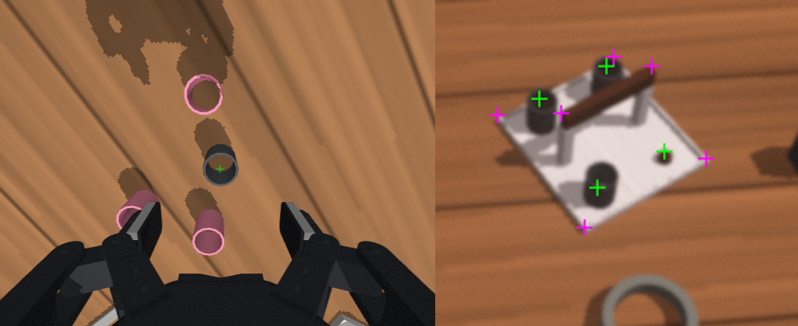

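Tube A stands over peg1. Tube B's rim, at (220,167), matches my mark, and it's dark, not pink. Now I'll grasp B.

Emit:
servo_tool([
  {"dx": -1, "dy": -2, "dz": -30, "rx": 0, "ry": 0, "rz": 0, "fingers": -0.8},
  {"dx": 0, "dy": 0, "dz": -30, "rx": 0, "ry": 0, "rz": 0, "fingers": -0.8},
  {"dx": 0, "dy": 0, "dz": -30, "rx": 0, "ry": 0, "rz": 0, "fingers": -0.8},
  {"dx": 0, "dy": 0, "dz": -20, "rx": 0, "ry": 0, "rz": 0, "fingers": -0.8},
  {"dx": 0, "dy": 0, "dz": -6, "rx": 0, "ry": 0, "rz": 0, "fingers": -0.8},
  {"dx": 0, "dy": 0, "dz": 0, "rx": 0, "ry": 0, "rz": 0, "fingers": -0.8},
  {"dx": 0, "dy": 0, "dz": 0, "rx": 0, "ry": 0, "rz": 0, "fingers": 1},
  {"dx": 0, "dy": 0, "dz": 0, "rx": 0, "ry": 0, "rz": 0, "fingers": 1},
])

```text
clock: 10.1
tcp_pos: [0.4883, -0.2727, 0.0884]
orientation: [0.001, -0.48, 0.877, -0.001]
wrist_force: [0.2, 0.5, -0.4]
finger_gap: 0.0493
```

Emit:
servo_tool([
  {"dx": 0, "dy": 0, "dz": 0, "rx": 0, "ry": 0, "rz": 0, "fingers": 1},
  {"dx": 0, "dy": 0, "dz": 0, "rx": 0, "ry": 0, "rz": 0, "fingers": 1},
  {"dx": 0, "dy": 0, "dz": 0, "rx": 0, "ry": 0, "rz": 0, "fingers": 1},
  {"dx": 0, "dy": 0, "dz": 0, "rx": 0, "ry": 0, "rz": 0, "fingers": 1},
])

```text
clock: 10.5
tcp_pos: [0.488, -0.2728, 0.0885]
orientation: [0.001, -0.48, 0.877, -0.001]
wrist_force: [-0.2, 0.9, 5.7]
finger_gap: 0.0361
```

Emit:
servo_tool([
  {"dx": 0, "dy": 0, "dz": 15, "rx": 0, "ry": 0, "rz": 0, "fingers": 1},
  {"dx": 0, "dy": 0, "dz": 30, "rx": 0, "ry": 0, "rz": 0, "fingers": 1},
  {"dx": 0, "dy": 0, "dz": 40, "rx": 0, "ry": 0, "rz": 0, "fingers": 1},
  {"dx": 0, "dy": 10, "dz": 30, "rx": 0, "ry": 0, "rz": 0, "fingers": 1},
  {"dx": 5, "dy": 25, "dz": 15, "rx": 0, "ry": 0, "rz": 0, "fingers": 1},
  {"dx": 10, "dy": 35, "dz": 0, "rx": 0, "ry": 0, "rz": -0.06, "fingers": 1},
  {"dx": 10, "dy": 40, "dz": 0, "rx": 0, "ry": 0, "rz": -0.06, "fingers": 1},
  {"dx": 10, "dy": 40, "dz": 0, "rx": 0, "ry": 0, "rz": -0.06, "fingers": 1},
])

```text
clock: 11.3
tcp_pos: [0.5225, -0.1213, 0.2176]
orientation: [0.0, -0.397, 0.918, -0.0]
wrist_force: [0.2, -0.7, -2.0]
finger_gap: 0.0367
```

Emit:
servo_tool([
  {"dx": 10, "dy": 40, "dz": 0, "rx": 0, "ry": 0, "rz": -0.06, "fingers": 1},
  {"dx": 5, "dy": 40, "dz": 0, "rx": 0, "ry": 0, "rz": -0.06, "fingers": 1},
  {"dx": 0, "dy": 40, "dz": 0, "rx": 0, "ry": 0, "rz": -0.06, "fingers": 1},
  {"dx": 0, "dy": 40, "dz": 0, "rx": 0, "ry": 0, "rz": -0.06, "fingers": 1},
  {"dx": 0, "dy": 40, "dz": 0, "rx": 0, "ry": 0, "rz": -0.06, "fingers": 1},
  {"dx": 0, "dy": 40, "dz": 0, "rx": 0, "ry": 0, "rz": -0.05, "fingers": 1},
  {"dx": 0, "dy": 40, "dz": 0, "rx": 0, "ry": 0, "rz": 0, "fingers": 1},
  {"dx": 0, "dy": 35, "dz": 0, "rx": 0, "ry": 0, "rz": 0, "fingers": 1},
])

```text
clock: 12.1
tcp_pos: [0.537, 0.1946, 0.2172]
orientation: [0.0, -0.234, 0.972, 0.0]
wrist_force: [0.5, -0.1, -1.7]
finger_gap: 0.0361
```

Emit:
servo_tool([
  {"dx": 0, "dy": 25, "dz": 0, "rx": 0, "ry": 0, "rz": 0, "fingers": 1},
  {"dx": 0, "dy": 10, "dz": 0, "rx": 0, "ry": 0, "rz": 0, "fingers": 1},
  {"dx": 0, "dy": 3, "dz": 0, "rx": 0, "ry": 0, "rz": 0, "fingers": 1},
  {"dx": 0, "dy": 0, "dz": 0, "rx": 0, "ry": 0, "rz": 0, "fingers": 1},
  {"dx": 0, "dy": 0, "dz": 0, "rx": 0, "ry": 0, "rz": 0, "fingers": 1},
])

```text
clock: 12.6
tcp_pos: [0.5374, 0.2296, 0.2169]
orientation: [-0.0, -0.233, 0.973, -0.0]
wrist_force: [-0.0, 0.1, -1.6]
finger_gap: 0.0362
```

Emit:
servo_tool([
  {"dx": 1, "dy": 0, "dz": -35, "rx": 0, "ry": 0, "rz": 0, "fingers": 1},
  {"dx": 0, "dy": 0, "dz": -35, "rx": 0, "ry": 0, "rz": 0, "fingers": 1},
  {"dx": 0, "dy": 0, "dz": -25, "rx": 0, "ry": 0, "rz": 0, "fingers": 1},
  {"dx": 0, "dy": 0, "dz": -12, "rx": 0, "ry": 0, "rz": 0, "fingers": 1},
  {"dx": 0, "dy": 0, "dz": -8, "rx": 0, "ry": 0, "rz": 0, "fingers": 1},
  {"dx": 0, "dy": 0, "dz": -6, "rx": 0, "ry": 0, "rz": 0, "fingers": 1},
  {"dx": 0, "dy": 0, "dz": 0, "rx": 0, "ry": 0, "rz": 0, "fingers": 1},
  {"dx": 0, "dy": 0, "dz": 0, "rx": 0, "ry": 0, "rz": 0, "fingers": 1},
])

```text
clock: 13.4
tcp_pos: [0.539, 0.2308, 0.0969]
orientation: [0.001, -0.233, 0.972, 0.0]
wrist_force: [0.4, -0.5, -1.9]
finger_gap: 0.0363
```

Emit:
servo_tool([
  {"dx": 0, "dy": 0, "dz": -4, "rx": 0, "ry": 0, "rz": 0, "fingers": 1},
  {"dx": 0, "dy": 0, "dz": 0, "rx": 0, "ry": 0, "rz": 0, "fingers": 1},
  {"dx": 0, "dy": 0, "dz": 0, "rx": 0, "ry": 0, "rz": 0, "fingers": -0.6},
  {"dx": 0, "dy": 0, "dz": 0, "rx": 0, "ry": 0, "rz": 0, "fingers": -0.6},
  {"dx": 0, "dy": 0, "dz": 0, "rx": 0, "ry": 0, "rz": 0, "fingers": -0.6},
  {"dx": 0, "dy": 0, "dz": 20, "rx": 0, "ry": 0, "rz": 0, "fingers": -0.6},
  {"dx": 0, "dy": 0, "dz": 35, "rx": 0, "ry": 0, "rz": 0, "fingers": -0.6},
  {"dx": 0, "dy": 0, "dz": 45, "rx": 0, "ry": 0, "rz": 0, "fingers": -0.6},
])

```text
clock: 14.2
tcp_pos: [0.5369, 0.2303, 0.1911]
orientation: [-0.002, -0.233, 0.972, -0.0]
wrist_force: [1.9, 0.6, -0.4]
finger_gap: 0.0682
```

Emit:
servo_tool([
  {"dx": 0, "dy": 0, "dz": 45, "rx": 0, "ry": 0, "rz": -0.145, "fingers": -0.8},
  {"dx": 0, "dy": 0, "dz": 30, "rx": 0, "ry": 0, "rz": -0.145, "fingers": -0.8},
  {"dx": 0, "dy": 0, "dz": 0, "rx": 0, "ry": 0, "rz": -0.145, "fingers": -0.8},
  {"dx": -10, "dy": -20, "dz": 0, "rx": 0, "ry": 0, "rz": -0.145, "fingers": -0.8},
  {"dx": -10, "dy": -20, "dz": 0, "rx": 0, "ry": 0, "rz": -0.145, "fingers": -0.8},
  {"dx": -10, "dy": -20, "dz": 0, "rx": 0, "ry": 0, "rz": -0.145, "fingers": -0.8},
  {"dx": -4, "dy": -12, "dz": 0, "rx": 0, "ry": 0, "rz": -0.145, "fingers": -0.8},
  {"dx": 0, "dy": 0, "dz": 0, "rx": 0, "ry": 0, "rz": -0.145, "fingers": -0.8},
])

```text
clock: 15.0
tcp_pos: [0.5035, 0.1574, 0.2671]
orientation: [-0.0, 0.341, 0.94, -0.0]
wrist_force: [-0.7, -0.6, 0.1]
finger_gap: 0.0768
```

Emit:
servo_tool([
  {"dx": 0, "dy": 0, "dz": 0, "rx": 0, "ry": 0, "rz": -0.145, "fingers": -0.8},
  {"dx": 0, "dy": 0, "dz": 0, "rx": 0, "ry": 0, "rz": -0.145, "fingers": -0.8},
  {"dx": 0, "dy": 0, "dz": 0, "rx": 0, "ry": 0, "rz": -0.12, "fingers": -0.8},
  {"dx": 0, "dy": 0, "dz": 0, "rx": 0, "ry": 0, "rz": 0, "fingers": -0.8},
  {"dx": 0, "dy": 0, "dz": 0, "rx": 0, "ry": 0, "rz": 0, "fingers": -0.8},
])

```text
clock: 15.5
tcp_pos: [0.5042, 0.1587, 0.267]
orientation: [0.0, 0.521, 0.854, 0.0]
wrist_force: [-0.6, -0.0, 0.0]
finger_gap: 0.0769
```

Run:
```python
from h import *
w=cam('wrist');t=cam('top');s=cam('scene')
a=overlay(w);b=cv2.resize(overlay(s)[150:330,280:480],(533,480),interpolation=cv2.INTER_CUBIC)
o=cv2.resize(np.hstack([a,b])[:,:,::-1],None,fx=.68,fy=.68,interpolation=cv2.INTER_AREA);cv2.imwrite('pics/e.png',o)
st=env.get_state();print(st['tcp_pos'],st['orientation'],st['joint_pos'])
```

```text
[0.50422258 0.15869549 0.26690087] [-2.22124203e-06  5.21509751e-01  8.53245322e-01 -1.69891607e-06] [ 1.52992681e-01  2.37678323e-01 -1.46975001e-01  1.18614859e+00
  2.72127482e-07  1.25023152e+00]
```

View pics/e.png

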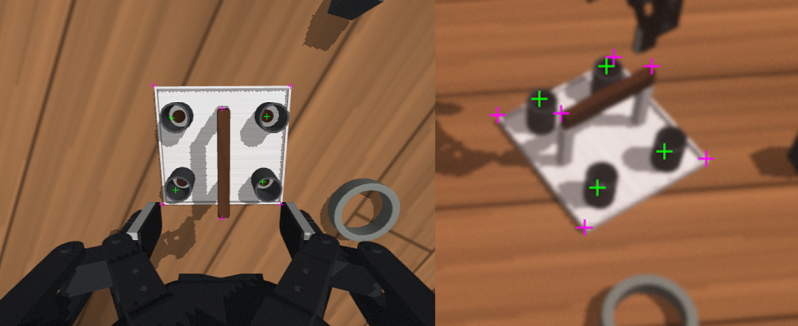

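All four tubes stand over their pegs, the tray hasn't moved, and the jaws are square to the bar. Next is the handle.

Emit:
servo_tool([
  {"dx": 0.5, "dy": 0, "dz": -35, "rx": 0, "ry": 0, "rz": 0, "fingers": -0.8},
  {"dx": 0, "dy": 0, "dz": -35, "rx": 0, "ry": 0, "rz": 0, "fingers": -0.8},
  {"dx": 0, "dy": 0, "dz": -30, "rx": 0, "ry": 0, "rz": 0, "fingers": -0.8},
  {"dx": 0, "dy": 0, "dz": -20, "rx": 0, "ry": 0, "rz": 0, "fingers": -0.8},
  {"dx": 0, "dy": 0, "dz": -9, "rx": 0, "ry": 0, "rz": 0, "fingers": -0.8},
  {"dx": 0, "dy": 0, "dz": 0, "rx": 0, "ry": 0, "rz": 0, "fingers": -0.8},
  {"dx": 0, "dy": 0, "dz": 0, "rx": 0, "ry": 0, "rz": 0, "fingers": 1},
  {"dx": 0, "dy": 0, "dz": 0, "rx": 0, "ry": 0, "rz": 0, "fingers": 1},
], newtons=100)

```text
clock: 16.45
tcp_pos: [0.5058, 0.1589, 0.1393]
orientation: [0.001, 0.522, 0.853, 0.001]
wrist_force: [-0.1, -0.0, 1.0]
finger_gap: 0.0495
```

Emit:
servo_tool([
  {"dx": 0, "dy": 0, "dz": 0, "rx": 0, "ry": 0, "rz": 0, "fingers": 1},
  {"dx": 0, "dy": 0, "dz": 0, "rx": 0, "ry": 0, "rz": 0, "fingers": 1},
  {"dx": 0, "dy": 0, "dz": 0, "rx": 0, "ry": 0, "rz": 0, "fingers": 1},
  {"dx": 0, "dy": 0, "dz": 0, "rx": 0, "ry": 0, "rz": 0, "fingers": 1},
  {"dx": 0, "dy": 0, "dz": 0, "rx": 0, "ry": 0, "rz": 0, "fingers": 1},
  {"dx": 0, "dy": 0, "dz": 0, "rx": 0, "ry": 0, "rz": 0, "fingers": 1},
])

```text
clock: 17.05
tcp_pos: [0.5059, 0.159, 0.1391]
orientation: [0.001, 0.522, 0.853, 0.001]
wrist_force: [1.9, 0.9, 6.4]
finger_gap: 0.0127
```

Gripped, with the gap matching the 14 mm bar. I'll lift gently.

Emit:
servo_tool([
  {"dx": 0, "dy": 0, "dz": 4, "rx": 0, "ry": 0, "rz": 0, "fingers": 1},
  {"dx": 0, "dy": 0, "dz": 6, "rx": 0, "ry": 0, "rz": 0, "fingers": 1},
  {"dx": 0, "dy": 0, "dz": 8, "rx": 0, "ry": 0, "rz": 0, "fingers": 1},
  {"dx": 0, "dy": 0, "dz": 8, "rx": 0, "ry": 0, "rz": 0, "fingers": 1},
  {"dx": 0, "dy": 0, "dz": 8, "rx": 0, "ry": 0, "rz": 0, "fingers": 1},
  {"dx": 0, "dy": 0, "dz": 8, "rx": 0, "ry": 0, "rz": 0, "fingers": 1},
  {"dx": 0, "dy": 0, "dz": 8, "rx": 0, "ry": 0, "rz": 0, "fingers": 1},
  {"dx": 0, "dy": 0, "dz": 8, "rx": 0, "ry": 0, "rz": 0, "fingers": 1},
])

```text
clock: 17.85
tcp_pos: [0.5048, 0.1587, 0.1967]
orientation: [0.0, 0.522, 0.853, 0.0]
wrist_force: [-0.1, -1.3, -8.1]
finger_gap: 0.0124
```

Emit:
servo_tool([
  {"dx": 0, "dy": 0, "dz": 10, "rx": 0, "ry": 0, "rz": 0, "fingers": 1},
  {"dx": 0, "dy": 0, "dz": 12, "rx": 0, "ry": 0, "rz": 0, "fingers": 1},
  {"dx": 0, "dy": 0, "dz": 12, "rx": 0, "ry": 0, "rz": 0, "fingers": 1},
  {"dx": 0, "dy": 0, "dz": 12, "rx": 0, "ry": 0, "rz": 0, "fingers": 1},
  {"dx": 0, "dy": 0, "dz": 12, "rx": 0, "ry": 0, "rz": 0, "fingers": 1},
  {"dx": 0, "dy": 0, "dz": 8, "rx": 0, "ry": 0, "rz": 0, "fingers": 1},
  {"dx": 0, "dy": 0, "dz": 5, "rx": 0, "ry": 0, "rz": 0, "fingers": 1},
  {"dx": 0, "dy": 0, "dz": 3, "rx": 0, "ry": 0, "rz": 0, "fingers": 1},
])

```text
clock: 18.65
tcp_pos: [0.5049, 0.1587, 0.2704]
orientation: [0.0, 0.522, 0.853, 0.0]
wrist_force: [-0.3, -1.1, -8.5]
finger_gap: 0.0127
```

Emit:
servo_tool([
  {"dx": 0, "dy": 0, "dz": 0, "rx": 0, "ry": 0, "rz": 0, "fingers": 1},
  {"dx": 0, "dy": 0, "dz": 0, "rx": 0, "ry": 0, "rz": 0, "fingers": 1},
  {"dx": 0, "dy": 0, "dz": 0, "rx": 0, "ry": 0, "rz": 0, "fingers": 1},
  {"dx": 0, "dy": 0, "dz": 0, "rx": 0, "ry": 0, "rz": 0, "fingers": 1},
  {"dx": 0, "dy": 0, "dz": 0, "rx": 0, "ry": 0, "rz": 0, "fingers": 1},
  {"dx": 0, "dy": 0, "dz": 0, "rx": 0, "ry": 0, "rz": 0, "fingers": 1},
])

```text
clock: 19.25
tcp_pos: [0.5047, 0.1587, 0.2698]
orientation: [-0.0, 0.522, 0.853, -0.0]
wrist_force: [0.4, -0.2, -8.5]
finger_gap: 0.0131
```

Run:
```python
import h
from h import *
w=cam('wrist');s=cam('scene')
st=env.get_state();print(st['tcp_pos'],st['orientation'],st['wrist_force'],st['ft_torque'],st['finger_gap'])
h.ctr=ctr+[0,0,st['tcp_pos'][2]-.139]
a=overlay(w);b=cv2.resize(overlay(s)[120:300,280:480],(533,480),interpolation=cv2.INTER_CUBIC)
o=cv2.resize(np.hstack([a,b])[:,:,::-1],None,fx=.68,fy=.68,interpolation=cv2.INTER_AREA);cv2.imwrite('pics/f.png',o)
```

```text
[0.50476086 0.15868315 0.26984869] [-2.33349479e-05  5.22184582e-01  8.52832493e-01 -1.09713753e-05] [ 0.45456715  0.2771533  -7.75197471] [0.01160469 0.07661898 0.00897638] 0.01258991090359258
```

View pics/f.png

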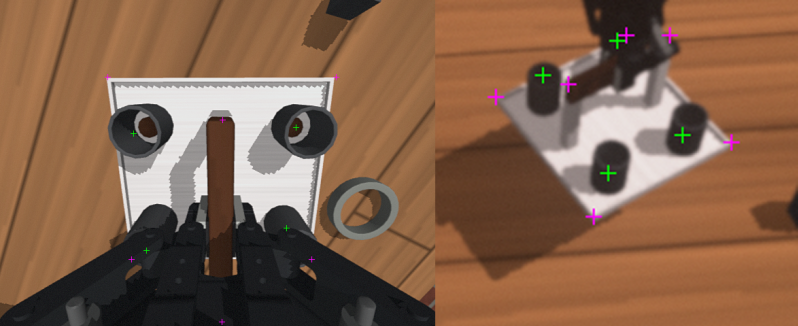

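The tray is up about 13 cm and level, its corners match the model projected with no tilt, and the tubes are in place. I'll hand it in.

```bash
python3 -c "
from workcell import job;print(job.hand_in())"
```

```text
the job is handed in; nothing more can be done
None
```

The job is handed in: both loose dark tubes are on the bare pegs, and the arm is holding the tray up by its handle. The robot's clock read about 19 s of the 72 s allowed.

- **Tubes:** tube_a went onto peg1 and tube_b onto peg0. I left the three pink look-alikes alone. Pictures before the lift showed a tube over all four pegs, with the tray not moved.
- **Lift:** I gripped the bar at 100 N and raised the tray until its underside was about 13 cm above the bench. That height is worked out from how far the arm rose.
- **Last checks:** The wrist carried about 8 N, as expected for a full tray. The gripper opening was a steady 12.6 mm on the 14 mm bar. The visible tray corners matched the projected positions of a level tray. All three tubes in clear view stood upright; the gripper hid most of the fourth.
- **Not a perfect match:** The finger opening read 1–2 mm under the true size on both the tubes and the bar, which I took as a sensor offset. Some tube marks on the wrist picture were several pixels off. I put that down to play on the pegs, well inside the 11 mm allowed.

No check failed.

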